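# Find the thread start of a filler cap and screw it home

### The arm

A 6-joint arm with a two-finger parallel gripper is mounted at the origin on the work surface. World frame = base frame: x ahead of the robot, y to its left, z up, the work surface at z = 0. Lengths are in m, angles in degrees, forces in N, time in s.
With the tool pointing down it reaches from about 0.35 to 0.875 m from the base axis. Payload 4.2 kg.
Tool frame: the origin (TCP) lies at the very end of the fingers, on their centre line; the grasp point (between the pads) lies 19 mm behind it (r.grip_point_offset is the distance from the TCP to the grasp point, in m); z points along the fingers, y is the line along which they close (so a half turn about z gives the same grasp; the last joint's range is limited). The gripper opens to 87 mm and grips with 3 to 60 N. Pads are 19 mm wide; open, the fingers measure 117 mm over their backs; the gripper's body (75 mm by 190 mm) begins 51 mm behind the grasp point.
Start: joints at [89.874, 22.042, 0.453, 0, -68.411, -14.817], TCP at [0.161, 0.604, 0.223] pointing down, gripper open.
Joint ranges: [-179.83, 179.83], [-69.29, 118.12], [-61.27, 80.66], [-181.25, 117.63], [-171.15, -9.14], [-177.46, 177.46]. Speed limits (degrees/s): [159.86, 159.86, 180, 180, 180, 180].

### API

Orientations are given as a 3x3 rotation matrix whose columns are the frame's x, y, z axes.
In Python, from station import r, cams gives the robot as it stands. The module is installed in compiled form; this text tells all that it offers.
- The arm moves only by the shell command python3 -m handwheel 'ROWS'. ROWS is JSON, a list that holds one entry, the list of rows, each a list of 7 numbers: the turn, a rotation vector about the tool's x, y, z in units of 6 degrees (1.0 is 6 degrees), then the shift along the tool's x, y, z in m, then the finger opening in m, from 0 to 0.087. In form: [[[ax, ay, az, x, y, z, jaw], ...]]. A call has 1 to 12 rows; each row shifts and turns the commanded pose from where the row before left it, along the tool's axes as they then stand; what a row does not reach is not made up. A row lasts 1/10 s, in which the tool goes at most 50 mm and 8.59 degrees, less where a joint would pass 70% of its speed; a pose out of reach is approached as far as the arm can. A call with a gripper value outside its range is refused whole. The fingers move at their own pace and stop on an object; the grip force is fixed at half the most. Time passes only in rows, so rows that do not move let the fingers close. It gives the time, the measured TCP pose, the force, the opening and the grip force at its end, in the units of the state.
- r.sense(): the state, without advancing time (a new reading comes with each control period).
- cams.capture(name): name is "scene" or "top" or "wrist"; returns the picture (420x560x3 uint8, red, green, blue); there is no depth.
- cams.get_calibration(name): a dict with "camera_matrix" (3x3 intrinsics, pixels), "rvec" (rotation vector, rad) and "tvec" (3), from world to camera coordinates, as OpenCV has them; the wrist camera has in their place "T_tool_cam" (4x4, takes a point from camera to tool coordinates, whose origin is the TCP and whose axes are the flange's). Camera axes: x right, y down, z forward; pixel columns grow to the right and rows downward; lengths in m; the calibration is good to about 2 mm. The wrist camera is an equidistant fisheye: a pixel r from the principal point sees the ray r / f radians off the axis. A picture is of the moment at which its call begins: read the wrist's pose just before it. get_calibration takes no time and is no camera call.
- r.finish_job(): hands the job in; it is judged then, once.
The state is a dict: "time_s": time; "joints": joint angles; "joint_velocities": joint speeds; "effort": joint torques, N m; "tcp_pos": TCP position; "ee_rot": TCP orientation; "wrist_force": force on the tool from outside, world axes, zero at the start; "moment": the same for the moment, N m; "gripper_width": opening from 0.0 (shut) to 1.0 (fully open); "gripper_force": force on a finger pad.
Only numpy, scipy, OpenCV 4.12 (cv2) and the standard library are available. Lean on these libraries where they do the work, as an engineer would, in place of code of your own. Each camera call takes 0.05 s, during which the arm holds its last target. There are 200 camera calls.

### The job

The oil filler cap on the bearing housing has only been set down on its thread, under the flat swivel cover. Swing the cover about a quarter turn aside, to the side where the tall bottle does not stand, and leave it there; then turn the cap backward (counter-clockwise seen from above) until it drops a little into the thread start, and turn it forward (clockwise) fully home against its stop. Do not lift the cap off its neck, and do not shift or upset any of the loose things standing around.

Things in the scene. Friction and masses are not known exactly. Their poses are not given: they have to be found in the camera images.
- housing: Grey cast bearing housing, fixed; block 190 x 96 mm, 58 mm high, on a foot 210 x 116 x 12 mm (x from -70 to +140 mm in its frame). Origin on the table under the axis of the filler neck; x axis along the block towards the cover's pivot, z up. Round spindle ends, 36 mm across, axis 34 mm up, stick out to x = -83 mm and x = +160 mm.
- neck_foot (a point): On the vertical axis of the filler neck, at the top of the dark collar (68 mm across) round its foot, 62 mm above the table. The neck is 30 mm thick (42 mm over the thread), rises 20 mm from here and has a three-start right-hand thread. It is under the cap and hidden.
- pivot (a point): Centre of the top face of the cover at its pivot screw: 80 mm along +x from the neck axis, 118 mm up. Pivot post 20 mm across below it; the screw head stands 6 mm above the cover.
- cover (a joint): Swivel angle of the flat aluminium cover about its vertical pivot screw, rad: 0 = straight over the cap; positive = counter-clockwise from above, the free end going to the housing's -y side. Limits 1.75 either way; starts within 0.25 of 0; stays where it is left (friction 0.12 N m). Well aside means beyond 1.2 to either side.
- cover_disc (a point): Centre of the top face of the cover's round end (100 mm across), 80 mm from the pivot, over the cap when the cover is at 0. Plate 4 mm thick, underside 114 mm and top 118 mm above the table; the arm to the pivot is 44 mm wide.
- cover_tab (a point): Centre of the upright tab on the cover's free end: 113 mm from the pivot, 12 mm above the plate's top. A 4 mm thick upright plate, to 142 mm above the table, 30 mm long along the line to the pivot (this point's x axis points at the pivot). Push its flat side with the fingertips, or pinch it.
- cap_mid (a point): Steel filler cap, 0.3 kg, loose on the neck: skirt 55 mm across, 26 mm tall, two flat ears on opposite sides reaching 46 mm from the axis, 10 mm thick, 22 mm tall. Point on the cap's axis, 15 mm above the skirt's lower rim (ears from 7 mm below to 15 mm above it); x axis along the ears, z up. About 89 mm above the table at the start.
- cap_rim (a point): Centre of the cap's lower rim, 74 mm above the table at the start. Turned back 20 to 70 degrees it drops 6 mm to 68 mm (it can hang tilted until turned a few degrees on) and meets a stop within 16 degrees more. Forward from there: down 5.5 mm in about 85 degrees to a dead stop: home, rim 0.5 mm above the collar. Forward before the drop it binds. Turning needs 0.1 N m.
- ear_tip (a point): Outer end of one of the two equal ears, 46 mm from the cap's axis and 19 mm above its rim: the ear on the cap's +x side, which at the start points 12 to 60 degrees clockwise (seen from above) of the housing's +x axis and, dropped into the thread start, 6 to 22 degrees counter-clockwise of it; fully home it points about 67 degrees clockwise of it.
- oil_bottle: Tall white oil bottle, 58 mm across, 190 mm high, loose, standing close beside the housing near the pivot, on one side or the other: the cover cannot pass it. Origin at the centre of its foot.
- tin: Low steel tin, 64 mm across, 55 mm high, loose, on the other side of the housing from the bottle; the cover passes above it. Origin at the centre of its foot.
- wrench: Steel wrench, 160 mm long, lying loose on the table in front of the housing.
- bush: Brass bush, 42 mm across, 30 mm high, standing loose beside the housing, on its +y side. Origin at the centre of its foot.
- vblock: Small steel V-block, 50 x 40 mm, 35 mm high, loose beside the housing, on its -y side. Origin at the centre of its foot.
- collet: Steel collet, 34 mm across, 40 mm high, standing loose behind the housing. Origin at the centre of its foot.

How it is judged:
By the outcome, as a careful person would: the job done as asked, in the order asked, and still so for the second after the job is handed in, with the robot touching nothing.
It also fails if it takes over 61 s, if anything falls off the work surface, if the arm or the gripper's body presses on something with over 40 N, if the wrist force passes 120 N, or if a joint passes its speed limit or range.

## Working session

There is one attempt and no reset: what is moved stays moved. The work goes in short steps, Python scripts to look and compute and a shell command to move; the robot and the scene stay as the last step left them, time stands still between calls to the robot, and variables do not carry over. Pictures are saved under pics/ and viewed, at most 10 in all, crops included, and the job is handed in when it is done.

```bash
mkdir -p pics
cat > h.py <<'E'
import numpy as np, cv2
from station import r, cams
def ray(name,uv):
    c=cams.get_calibration(name); K=np.array(c["camera_matrix"]); R,_=cv2.Rodrigues(np.array(c["rvec"],float)); t=np.array(c["tvec"],float).ravel()
    d=R.T@np.linalg.inv(K)@np.array([uv[0],uv[1],1.]); return -R.T@t,d
def onz(name,uv,z):
    o,d=ray(name,uv); return o+d*(z-o[2])/d[2]
def proj(name,P):
    c=cams.get_calibration(name)
    return cv2.projectPoints(np.array(P,float).reshape(-1,1,3),np.array(c["rvec"],float),np.array(c["tvec"],float),np.array(c["camera_matrix"]),None)[0].reshape(-1,2)
def save(name,f):
    im=cams.capture(name); cv2.imwrite("pics/"+f,cv2.cvtColor(im,cv2.COLOR_RGB2BGR)); return im
E
python3 - <<'E'
from h import *
a=save("top","t0.png");b=save("scene","s0.png")
for n in("top","scene"):
    o,d=ray(n,(280,210));print(n,o,d,cams.get_calibration(n)["camera_matrix"][0])
s=r.sense();print(s)
E
```

```text
top [0.50853519 0.0349728  0.90764249] [ 0.0997551   0.0352103  -0.99439433] [390.98932901   0.         280.41468559]
scene [ 0.96934718 -0.56262048  0.64525043] [-0.40821408  0.6806709  -0.60834873] [482.02146775   0.         279.17564002]
{'time_s': 0.1, 'joints': array([ 8.98748316e+01,  2.20858791e+01,  3.87050816e-01, -2.54150549e-02,
       -6.84108823e+01, -1.48167967e+01]), 'joint_velocities': array([ 0.03082046, -0.05869137,  0.11312551,  0.03657334,  0.00716375,
        0.01268502]), 'effort': array([ 6.57645501e-05, -3.91692102e+01,  1.87933713e+01,  4.23181415e+00,
        1.34164339e-02, -6.94660116e-05]), 'tcp_pos': array([0.16099204, 0.60334812, 0.22156995]), 'ee_rot': array([[ 9.66145310e-01, -2.57998191e-01, -4.16639921e-04],
       [-2.57998511e-01, -9.66143419e-01, -1.91387024e-03],
       [ 9.12411405e-05,  1.95656923e-03, -9.99998082e-01]]), 'wrist_force': array([ 0.21639521, -0.58471549,  0.52815653]), 'moment': array([ 0.02674213, -0.05456715, -0.02115687]), 'gripper_force': 0.0, 'gripper_width': 1.000497811338251}
```

View pics/t0.png

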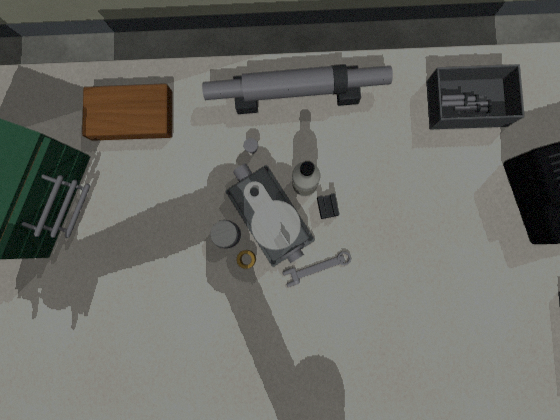

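View pics/s0.png

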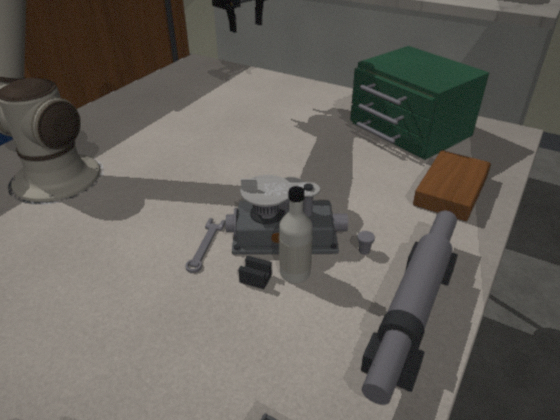

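The top view shows the pivot at about (254,191), disc (276,225), bottle (306,178), tin (225,234), bush (247,260), V-block (328,206) and wrench (318,267). The scene view shows the same layout, with the bottle on the camera's side. Next: enlarge and measure.

Run:
```python
from h import *
a=cv2.imread("pics/t0.png")[150:290,200:360]; b=cv2.imread("pics/s0.png")[165:290,180:380]
A=cv2.resize(a,None,fx=5,fy=5,interpolation=cv2.INTER_CUBIC)[:600]
A=cv2.resize(a,(640,560),interpolation=cv2.INTER_CUBIC)
A=cv2.convertScaleAbs(A,alpha=1.5);cv2.imwrite("pics/t0z.png",A)
for n,uv,z in [("pivot",(254,191),.12),("disc",(276,225),.118),("tab",(283,237),.13),("bottlecap",(307,168),.19),("tin",(225,234),.055),("bush",(247,260),.03),("vb",(328,206),.035),("collet",(251,146),.04),("spA",(240,171),.034),("spB",(294,256),.034)]:
    print(n,onz("top",uv,z).round(4))
```

```text
pivot [0.628 0.115 0.12 ]
disc [0.5575 0.0718 0.118 ]
tab [0.5325 0.0579 0.13  ]
bottlecap [0.6576 0.0082 0.19  ]
tin [0.5447 0.187  0.055 ]
bush [0.4864 0.1426 0.03  ]
vb [ 0.602  -0.0417  0.035 ]
collet [0.7438 0.1281 0.04  ]
spA [0.688  0.1549 0.034 ]
spB [0.4928 0.0374 0.034 ]
```

View pics/t0z.png

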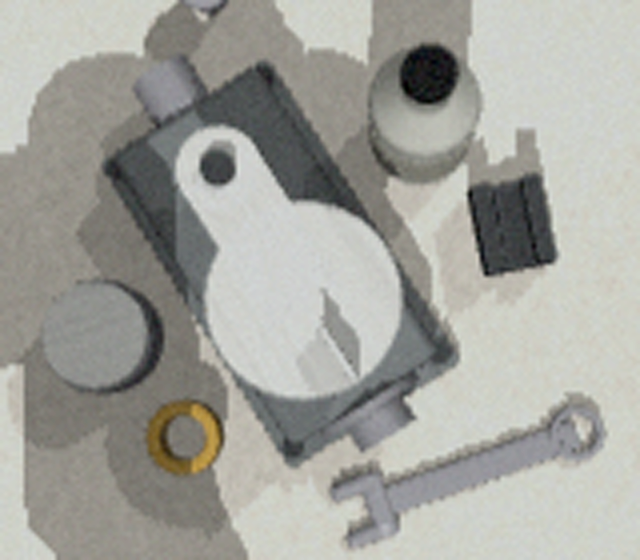

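Run:
```python
from h import *
f=lambda u,v:((u+.5)/4-.5+200,(v+.5)/4-.5+150)
C=[onz("top",f(*p),.012) for p in [(264,64),(106,170),(292,464),(458,358)]]
for i in range(4): print(C[i].round(4), np.linalg.norm(C[i]-C[(i+1)%4]).round(4))
c=sum(C)/4; xd=(C[0]+C[1]-C[2]-C[3]); yd=(C[1]+C[2]-C[0]-C[3])
print("ctr",c,"ang x",np.degrees(np.arctan2(xd[1],xd[0])),"ang y-90",np.degrees(np.arctan2(yd[1],yd[0]))-90)
piv=onz("top",f(217,168),.124); disc=onz("top",f(304,300),.118)
d=piv-disc; print("piv",piv,"disc",disc,np.linalg.norm(d[:2]),np.degrees(np.arctan2(d[1],d[0])))
a=np.arctan2(xd[1],xd[0]); neck=piv[:2]-.08*np.array([np.cos(a),np.sin(a)]); print("neck",neck, "from foot",c[:2]-.035*np.array([np.cos(a),np.sin(a)]))
print("tab edge",onz("top",f(322,290),.142),onz("top",f(360,340),.142),onz("top",f(358,376),.118))
```

```text
[0.7034 0.0977 0.012 ] 0.1108
[0.6437 0.191  0.012 ] 0.2011
[0.4719 0.0866 0.012 ] 0.112
[ 0.5295 -0.0095  0.012 ] 0.2042
ctr [0.58712062 0.09145624 0.012     ] ang x 31.474902839471017 ang y-90 31.771205421487267
piv [0.62612993 0.11486084 0.124     ] disc [0.55826226 0.07252103 0.118     ] 0.0799917579985569 31.95832026470877
neck [0.55790042 0.07309084] from foot [0.55727021 0.07318186]
tab edge [0.56142436 0.06242462 0.142     ] [0.53644912 0.04444847 0.142     ] [0.51928078 0.04623955 0.118     ]
```

The foot measures 0.111 x 0.203 m (should be 0.116 x 0.210) and pivot to disc 80.0 mm, so the geometry checks out. The housing x axis is at 31.6°, the neck at (0.5577, 0.0731), the pivot at (0.626, 0.115) and the cover at about 0. The bottle stands on the -y side, so the cover goes to +y (clockwise). The tab should be at about (0.530, 0.055), so I move above it.

```bash
python3 -m handwheel '[[[0,0,0,0.0356,0.0311,0,0.03],[0,0,0,0.0356,0.0311,0,0.03],[0,0,0,0.0356,0.0311,0,0.03],[0,0,0,0.0356,0.0311,0,0.03],[0,0,0,0.0356,0.0311,0,0.03],[0,0,0,0.0356,0.0311,0,0.03],[0,0,0,0.0356,0.0311,0,0.03],[0,0,0,0.0356,0.0311,0,0.03],[0,0,0,0.0356,0.0311,0,0.03],[0,0,0,0.0356,0.0311,0,0.03],[0,0,0,0.0356,0.0311,0,0.03],[0,0,0,0.0356,0.0311,0,0.03]]]'
python3 -m handwheel '[[[0,0,0,0.0356,0.0311,0,0.03],[0,0,0,0.0356,0.0311,0,0.03],[0,0,-0.98,0,0,0,0.03],[0,0,-0.98,0,0,0,0.03],[0,0,-0.98,0,0,0,0.03],[0,0,-0.98,0,0,0,0.03],[0,0,-0.98,0,0,0,0.03],[0,0,-0.98,0,0,0,0.03],[0,0,-0.98,0,0,0,0.03],[0,0,-0.98,0,0,0,0.03],[0,0,0,0,0,0,0.03]]]'
cat >> h.py <<'E'
def to(x,y,z,yaw=None):
    s=r.sense(); R=np.array(s["ee_rot"]); cy=np.degrees(np.arctan2(R[1,0],R[0,0]))
    d=R.T@(np.array([x,y,z])-s["tcp_pos"]); print("t",round(s["time_s"],2),"tcp",np.round(s["tcp_pos"],4),"yaw",cy.round(2),"shift",d.round(4),"az",None if yaw is None else round((cy-yaw)/6,3),"F",np.round(s["wrist_force"],1),"M",np.round(s["moment"],2),"g",round(s["gripper_width"]*.087,4),np.round(s["joints"],0), "tilt",R[:,2].round(3))
def wpix(P):
    s=r.sense(); c=cams.get_calibration("wrist"); T=np.array(c["T_tool_cam"]); K=np.array(c["camera_matrix"]); R=np.array(s["ee_rot"])
    p=(np.array(P,float).reshape(-1,3)-s["tcp_pos"])@R; q=(p-T[:3,3])@T[:3,:3]; th=np.arctan2(np.hypot(q[:,0],q[:,1]),q[:,2]); ph=np.arctan2(q[:,1],q[:,0])
    return np.c_[K[0,2]+K[0,0]*th*np.cos(ph),K[1,2]+K[1,1]*th*np.sin(ph)]
def wonz(uv,z):
    s=r.sense(); c=cams.get_calibration("wrist"); T=np.array(c["T_tool_cam"]); K=np.array(c["camera_matrix"]); R=np.array(s["ee_rot"])
    a=np.array([(uv[0]-K[0,2])/K[0,0],(uv[1]-K[1,2])/K[1,1]]); th=np.hypot(*a); d=R@T[:3,:3]@np.r_[a/th*np.sin(th),np.cos(th)]; o=R@T[:3,3]+s["tcp_pos"]
    return o+d*(z-o[2])/d[2]
E
python3 - <<'E'
from h import *
to(.530,.055,.1235,32); save("wrist","w1.png")
print(wpix([[.530,.055,.142],[.5428,.063,.142],[.5172,.047,.142],[.626,.115,.124]]).round(0))
E
```

```text
time_s: 1.3
tcp_pos: [0.4782, 0.1313, 0.2224]
ee_rot: [[0.966, -0.258, -0.0], [-0.258, -0.966, 0.0], [-0.0, 0.0, -1.0]]
wrist_force: [0.6, 0.5, 0.5]
gripper_width: 0.348
gripper_force: 0.0
time_s: 2.4
tcp_pos: [0.5301, 0.0546, 0.2221]
ee_rot: [[0.847, 0.531, -0.001], [0.531, -0.847, -0.0], [-0.001, -0.0, -1.0]]
wrist_force: [0.2, -0.7, 0.1]
gripper_width: 0.344
gripper_force: 0.0
t 2.4 tcp [0.5301 0.0546 0.2221] yaw 32.08 shift [ 0.0002 -0.0003  0.0986] az 0.014 F [ 0.2 -0.7  0.1] M [-0.04 -0.04 -0.01] g 0.0299 [ 23.  13. -12.  -0. -64.  99.] tilt [-0.001 -0.    -1.   ]
[[274. 221.]
 [274. 202.]
 [274. 239.]
 [274.  76.]]
```

View pics/w1.png

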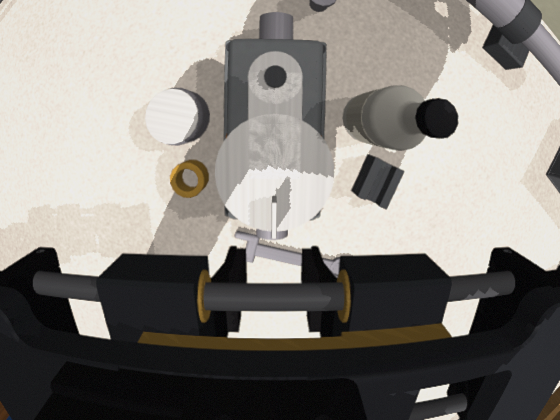

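The wrist view shows the tab as a thin line from (274,197) to (274,237), where I predicted 202 to 239. The pivot screw is exactly where predicted at (274,76). Next I straddle the tab and swing it.

```bash
python3 -m handwheel '[[[0,0,0,0,0,0.033,0.03],[0,0,0,0,0,0.033,0.03],[0,0,0,0,0,0.0325,0.03],[0,0,0,0,0,0,0.03]]]'
python3 -m handwheel '[[[0,0,0.667,0.000275,-0.00788,0,0.03],[0,0,0.667,0.000275,-0.00788,0,0.03],[0,0,0.667,0.000275,-0.00788,0,0.03],[0,0,0.667,0.000275,-0.00788,0,0.03],[0,0,0.667,0.000275,-0.00788,0,0.03],[0,0,0.667,0.000275,-0.00788,0,0.03],[0,0,0.667,0.000275,-0.00788,0,0.03],[0,0,0.667,0.000275,-0.00788,0,0.03],[0,0,0.667,0.000275,-0.00788,0,0.03],[0,0,0.667,0.000275,-0.00788,0,0.03],[0,0,0.667,0.000275,-0.00788,0,0.03]]]'
python3 - <<'E'
from h import *
s=r.sense(); d=s["tcp_pos"][:2]-[.626,.115]; print(np.hypot(*d),np.degrees(np.arctan2(d[1],d[0])))
to(0,0,0)
E
```

```text
time_s: 2.85
tcp_pos: [0.5288, 0.0541, 0.1211]
ee_rot: [[0.848, 0.53, -0.006], [0.53, -0.848, -0.002], [-0.006, -0.001, -1.0]]
wrist_force: [0.2, 0.1, 0.4]
gripper_width: 0.35
gripper_force: 0.0
time_s: 3.95
tcp_pos: [0.5161, 0.1382, 0.1257]
ee_rot: [[0.978, -0.211, 0.001], [-0.211, -0.978, 0.0], [0.001, -0.0, -1.0]]
wrist_force: [0.4, -1.4, -0.4]
gripper_width: 0.346
gripper_force: 0.5
0.11235324159641642 168.08899332715475
t 3.95 tcp [0.5161 0.1382 0.1257] yaw -12.16 shift [-0.4755  0.2438  0.125 ] az None F [ 0.4 -1.4 -0.4] M [-0.34 -0.2  -0.01] g 0.0301 [ 32.  19. -20.   0. -51.  45.] tilt [ 0.001  0.    -1.   ]
```

Going well (radius 0.1124 m). Now the second half, then a rise.

```bash
python3 -m handwheel '[[[0,0,0.667,0.000275,-0.00788,0,0.03],[0,0,0.667,0.000275,-0.00788,0,0.03],[0,0,0.667,0.000275,-0.00788,0,0.03],[0,0,0.667,0.000275,-0.00788,0,0.03],[0,0,0.667,0.000275,-0.00788,0,0.03],[0,0,0.667,0.000275,-0.00788,0,0.03],[0,0,0.667,0.000275,-0.00788,0,0.03],[0,0,0.667,0.000275,-0.00788,0,0.03],[0,0,0.667,0.000275,-0.00788,0,0.03],[0,0,0.667,0.000275,-0.00788,0,0.03],[0,0,0.667,0.000275,-0.00788,0,0.03],[0,0,0.667,0.000275,-0.00788,0,0.03]]]'
python3 -m handwheel '[[[0,0,0,0,0,0,0.03],[0,0,0,0,0.006,0,0.03],[0,0,0,0,0,-0.045,0.03],[0,0,0,0,0,-0.045,0.03],[0,0,0,0,0,0,0.03]]]'
python3 - <<'E'
from h import *
a=save("top","t1.png"); A=cv2.resize(a[150:290,200:360],(640,560),interpolation=cv2.INTER_CUBIC)
cv2.imwrite("pics/t1z.png",cv2.cvtColor(cv2.convertScaleAbs(A,alpha=1.5),4))
to(.5577,.0731,.16)
E
```

```text
time_s: 5.15
tcp_pos: [0.5697, 0.2122, 0.1256]
ee_rot: [[0.497, -0.868, -0.0], [-0.868, -0.497, -0.001], [0.0, 0.0, -1.0]]
wrist_force: [-0.6, -2.7, 0.5]
gripper_width: 0.344
gripper_force: 0.5
time_s: 5.65
tcp_pos: [0.5674, 0.2106, 0.2224]
ee_rot: [[0.502, -0.865, 0.014], [-0.865, -0.502, 0.006], [0.001, -0.015, -1.0]]
wrist_force: [-0.0, 0.6, 0.8]
gripper_width: 0.343
gripper_force: 0.0
t 5.7 tcp [0.5655 0.21   0.2188] yaw -59.9 shift [0.1146 0.0759 0.0581] az None F [ 0.1 -0.5 -1.1] M [ 0.09  0.   -0.01] g 0.0301 [ 36.  20.  -3.   0. -66.  -6.] tilt [ 0.008  0.005 -1.   ]
```

View pics/t1z.png

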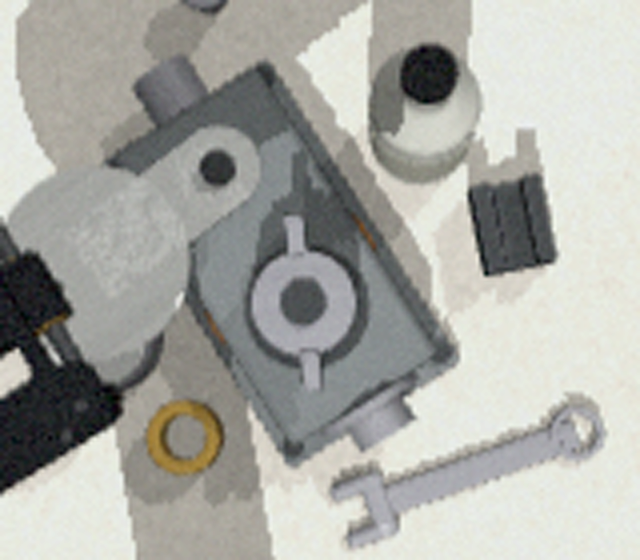

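The cover is clearly aside, over the tin. The cap is centred at (303,302), with ears at (294,220) and (312,388). Next: cap pose and bottle.

Run:
```python
from h import *
f=lambda u,v:((u+.5)/4-.5+200,(v+.5)/4-.5+150)
e1=onz("top",f(294,219),.104);e2=onz("top",f(312,388),.104);c=onz("top",f(303,302),.1)
d=e1-e2;print(e1,e2,np.hypot(*d[:2]),"mid",(e1+e2)/2,c,"ear rel housing",np.degrees(np.arctan2(d[1],d[0]))-31.6)
b=onz("top",f(429,74),.19);print("bottle",b, "dist",np.linalg.norm(b[:2]-[.5577,.0731]),"dir rel",np.degrees(np.arctan2(b[1]-.0731,b[0]-.5577))-31.6)
# candidate yaw: tool y at housing angle f -> world f+31.6 ; yaw of tool x = toolY+90 (z down)
to(.5577,.0731,.2)
```

```text
[0.60126315 0.07738699 0.104     ] [0.51394552 0.07014294 0.104     ] 0.08761759993568392 mid [0.55760434 0.07376497 0.104     ] [0.55837391 0.07391907 0.1       ] ear rel housing -26.85748789630044
bottle [0.65742077 0.00841801 0.19      ] dist 0.11886122999618817 dir rel -64.568697496572
t 5.7 tcp [0.5655 0.21   0.2188] yaw -59.9 shift [0.1146 0.0756 0.0181] az None F [ 0.1 -0.5 -1.1] M [ 0.09  0.   -0.01] g 0.0301 [ 36.  20.  -3.   0. -66.  -6.] tilt [ 0.008  0.005 -1.   ]
```

```bash
python3 -m handwheel '[[[0,0,0,0.0287,0.0189,0,0.066],[0,0,0,0.0287,0.0189,0,0.066],[0,0,0,0.0287,0.0189,0,0.066],[0,0,0,0.0285,0.0189,0,0.066],[0,0,-1.23,0,0,0,0.066],[0,0,-1.23,0,0,0,0.066],[0,0,-1.23,0,0,0,0.066],[0,0,-1.23,0,0,0,0.066],[0,0,0,0,0,0,0.066],[0,0,0,0,0,0,0.066]]]'
python3 - <<'E'
from h import *
to(.5578,.0736,.08,-30.4); im=save("wrist","w2.png")
print(wpix([[.5578,.0736,.1],[.6014,.0774,.104],[.5139,.0701,.104]]).round(0))
E
```

```text
time_s: 6.7
tcp_pos: [0.5555, 0.0721, 0.2136]
ee_rot: [[0.861, -0.509, -0.001], [-0.509, -0.861, -0.0], [-0.001, 0.001, -1.0]]
wrist_force: [0.4, -0.3, 0.1]
gripper_width: 0.758
gripper_force: 0.0
t 6.7 tcp [0.5555 0.0721 0.2136] yaw -30.58 shift [ 0.0013 -0.0026  0.1336] az -0.03 F [ 0.4 -0.3  0.1] M [ 0.05  0.01 -0.02] g 0.066 [ 24.  16. -10.  -0. -64.  35.] tilt [-0.001 -0.    -1.   ]
[[271. 207.]
 [241. 168.]
 [300. 247.]]
```

View pics/w2.png

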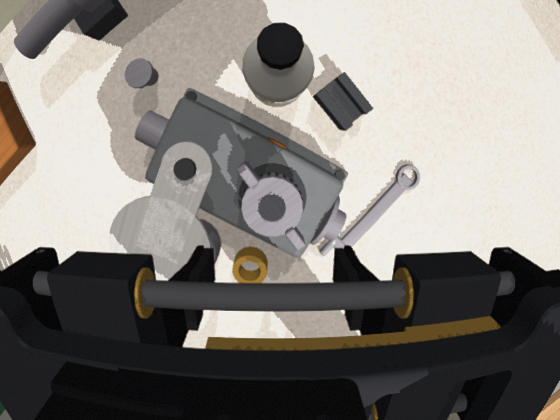

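The cap centre is at (272,205), with ears at (243,170) and (300,243), which matches the prediction. Before descending I check how far the camera stands out.

Run:
```python
from h import *
print(np.array(cams.get_calibration("wrist")["T_tool_cam"]).round(3), wonz((272,205),.1))
```

```text
[[ 0.    -0.961 -0.276  0.075]
 [ 1.     0.001 -0.001 -0.   ]
 [ 0.001 -0.276  0.961 -0.162]
 [ 0.     0.     0.     1.   ]] [0.55948577 0.07202678 0.1       ]
```

Camera height at the grasp is about 0.24 m, above the bottle. Descend and grip the skirt.

```bash
python3 -m handwheel '[[[0,0,0,0.0015,-0.0024,0.04,0.066],[0,0,0,0,0,0.04,0.066],[0,0,0,0,0,0.035,0.066],[0,0,0,0,0,0.022,0.066],[0,0,0,0,0,0,0.066],[0,0,0,0,0,0,0.05],[0,0,0,0,0,0,0.05],[0,0,0,0,0,0,0.05],[0,0,0,0,0,0,0.05]]]'
python3 -c "
from h import *
to(.558,.0733,.076)"
```

```text
time_s: 7.65
tcp_pos: [0.5592, 0.0734, 0.0786]
ee_rot: [[0.862, -0.507, 0.002], [-0.507, -0.862, 0.0], [0.001, -0.001, -1.0]]
wrist_force: [-1.2, -2.5, 3.9]
gripper_width: 0.632
gripper_force: 30.0
t 7.65 tcp [0.5592 0.0734 0.0786] yaw -30.44 shift [-0.001   0.0006  0.0026] az None F [-1.2 -2.5  3.9] M [-0.73  0.44  0.04] g 0.0549 [ 24.  24. -19.   0. -46.  36.] tilt [ 0.002  0.    -1.   ]
```

```bash
python3 -m handwheel '[[[0,0,-0.6,0,0,0,0.05],[0,0,-0.6,0,0,0,0.05],[0,0,-0.6,0,0,0,0.05],[0,0,-0.6,0,0,0,0.05],[0,0,-0.6,0,0,0,0.05],[0,0,-0.6,0,0,0,0.05],[0,0,-0.6,0,0,0,0.05],[0,0,-0.6,0,0,0,0.05],[0,0,0,0,0,0,0.05]]]'
python3 -c "
from h import *
to(.558,.0733,.076)"
python3 -m handwheel '[[[0,0,0,0,0,0,0.066],[0,0,0,0,0,0,0.066],[0,0,0,0,0,0,0.066]]]'
python3 - <<'E'
from h import *
to(.558,.0733,.076); a=save("scene","s2.png")
b=cv2.resize(a[150:260,200:360],(640,440),interpolation=cv2.INTER_CUBIC)
w=save("wrist","w3.png")
cv2.imwrite("pics/c3.png",cv2.cvtColor(np.vstack([cv2.convertScaleAbs(b,alpha=1.3)]),4))
E
```

```text
time_s: 8.55
tcp_pos: [0.5597, 0.0738, 0.0785]
ee_rot: [[1.0, -0.028, 0.003], [-0.028, -1.0, 0.001], [0.003, -0.001, -1.0]]
wrist_force: [-0.9, -0.4, 5.5]
gripper_width: 0.627
gripper_force: 30.0
t 8.55 tcp [0.5597 0.0738 0.0785] yaw -1.62 shift [-0.0016  0.0006  0.0025] az None F [-0.9 -0.4  5.5] M [-0.41  0.21  0.03] g 0.0545 [ 24.  24. -19.   0. -46.  64.] tilt [ 0.003  0.001 -1.   ]
time_s: 8.85
tcp_pos: [0.5587, 0.0739, 0.0768]
ee_rot: [[1.0, -0.029, -0.0], [-0.029, -1.0, 0.0], [-0.0, -0.0, -1.0]]
wrist_force: [-1.0, 0.0, -0.2]
gripper_width: 0.743
gripper_force: 0.0
t 8.85 tcp [0.5587 0.0739 0.0768] yaw -1.67 shift [-0.0007  0.0006  0.0008] az None F [-1.   0.  -0.2] M [0.01 0.04 0.06] g 0.0646 [ 24.  25. -19.  -0. -46.  64.] tilt [-0.  0. -1.]
```

View pics/c3.png

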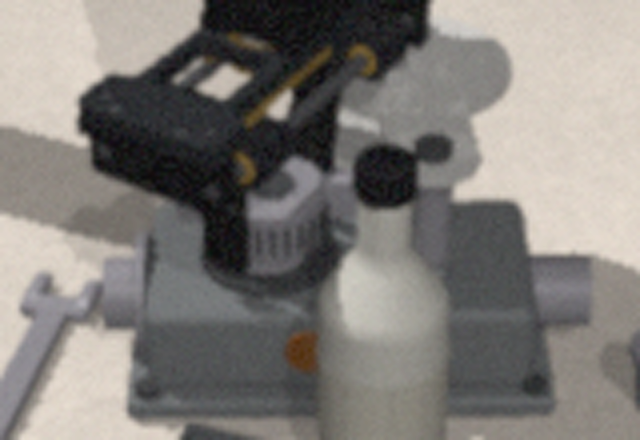

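The gripper is clear of the bottle and the cap is still up on its neck. I switch to pushing both ears with loose fingers, so the cap can drop freely: lift clear, turn the fingers behind the ears, check with the wrist camera.

```bash
python3 -m handwheel '[[[0,0,0,-0.0005,0,-0.02,0.066],[0,0,0,0,0,-0.03,0.066],[0,0,0,0,0,-0.03,0.066],[0,0,0,0,0,0,0.062]]]'
python3 -m handwheel '[[[0,0,1.233,0,0,0,0.062],[0,0,1.233,0,0,0,0.062],[0,0,1.233,0,0,0,0.062],[0,0,1.233,0,0,0,0.062],[0,0,1.233,0,0,0,0.062],[0,0,1.233,0,0,0,0.062],[0,0,1.233,0,0,0,0.062],[0,0,1.233,0,0,0,0.062],[0,0,1.233,0,0,0,0.062],[0,0,1.233,0,0,0,0.062],[0,0,1.233,0,0,0,0.062],[0,0,1.233,0,0,0,0.062]]]'
python3 - <<'E'
from h import *
to(.558,.0735,.076); a=save("wrist","w4.png"); 
p=wpix([[.558,.0735,.1]])[0];print(p)
x,y=int(p[0])-80,int(p[1])-75;x=max(x,0);y=max(y,0);print(x,y)
cv2.imwrite("pics/c4.png",cv2.cvtColor(cv2.resize(a[y:y+150,x:x+160],(640,600),interpolation=cv2.INTER_CUBIC),4))
E
```

```text
time_s: 9.35
tcp_pos: [0.5612, 0.0746, 0.1616]
ee_rot: [[1.0, -0.028, 0.009], [-0.028, -1.0, 0.003], [0.009, -0.003, -1.0]]
wrist_force: [0.5, 0.1, 0.9]
gripper_width: 0.736
gripper_force: 0.0
time_s: 10.55
tcp_pos: [0.5578, 0.0737, 0.1561]
ee_rot: [[-0.013, -1.0, -0.001], [-1.0, 0.013, -0.0], [0.0, 0.001, -1.0]]
wrist_force: [0.3, -0.7, -0.6]
gripper_width: 0.71
gripper_force: 0.0
t 10.55 tcp [0.5578 0.0737 0.1561] yaw -90.73 shift [ 0.0001 -0.0003  0.0801] az None F [ 0.3 -0.7 -0.6] M [ 0.06 -0.08 -0.01] g 0.0618 [ 24.  19. -14.  -0. -57. -25.] tilt [-0.001 -0.    -1.   ]
[272.75036131 229.70360081]
192 154
```

View pics/c4.png

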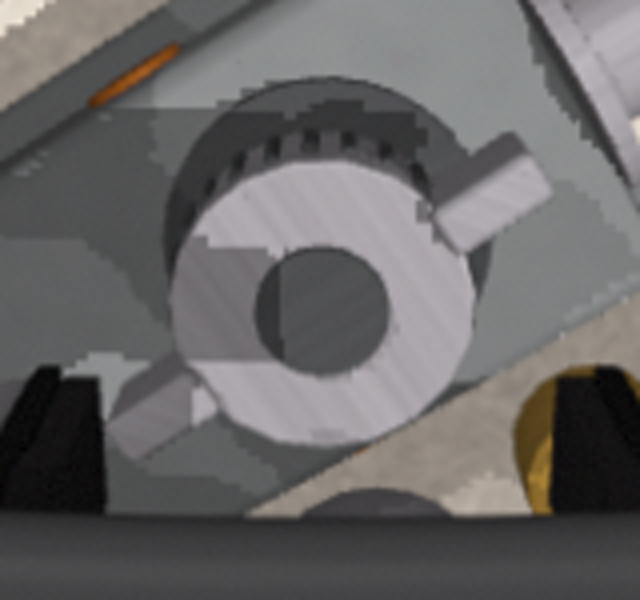

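The ear tip tops are at about (530,165..185) and (112,438), running from upper right to lower left; the cap is seated level. Measuring the angle.

Run:
```python
from h import *
f=lambda u,v:((u+.5)/4-.5+192,(v+.5)/4-.5+154)
for z in(.104,):
    e1=wonz(f(125,440),z);e2=wonz(f(535,168),z);d=e1-e2;print(e1,e2,np.hypot(*d[:2]),np.degrees(np.arctan2(d[1],d[0]))-31.6,(e1+e2)/2)
print(wonz(f(322,312),.1))
```

```text
[0.59480123 0.09787369 0.104     ] [0.52172407 0.04828387 0.104     ] 0.08831433006379891 2.5606296808044675 [0.55826265 0.07307878 0.104     ]
[0.55846815 0.0749372  0.1       ]
```

```bash
python3 -m handwheel '[[[0,0,0,0,0,0.035,0.062],[0,0,0,0,0,0.03,0.062],[0,0,0,0,0,0.013,0.062],[0,0,0,0,0,0,0.062]]]'
python3 -m handwheel '[[[0,0,-0.4,0,0,0,0.062],[0,0,-0.4,0,0,0,0.062],[0,0,-0.4,0,0,0,0.062],[0,0,-0.4,0,0,0,0.062],[0,0,-0.4,0,0,0,0.062],[0,0,-0.4,0,0,0,0.062]]]'
python3 - <<'E'
from h import *
to(.558,.0735,.076)
E
python3 -m handwheel '[[[0,0,-0.4,0,0,0,0.062],[0,0,-0.4,0,0,0,0.062],[0,0,-0.4,0,0,0,0.062]]]'
python3 - <<'E'
from h import *
to(.558,.0735,.076); a=save("wrist","w5.png"); b=save("scene","s5.png")
E
```

```text
time_s: 11.0
tcp_pos: [0.5569, 0.0731, 0.0768]
ee_rot: [[-0.006, -1.0, -0.005], [-1.0, 0.006, -0.002], [0.002, 0.005, -1.0]]
wrist_force: [0.7, 0.4, 0.1]
gripper_width: 0.715
gripper_force: 0.0
time_s: 11.6
tcp_pos: [0.5596, 0.074, 0.0809]
ee_rot: [[0.245, -0.97, 0.003], [-0.97, -0.245, 0.001], [0.0, -0.003, -1.0]]
wrist_force: [0.9, -0.5, -0.2]
gripper_width: 0.717
gripper_force: 0.2
t 11.6 tcp [0.5596 0.074  0.0809] yaw -75.83 shift [0.0001 0.0017 0.0049] az None F [ 0.9 -0.5 -0.2] M [-0.07 -0.09 -0.04] g 0.0624 [ 24.  24. -19.   0. -47. -10.] tilt [ 0.003  0.001 -1.   ]
time_s: 11.9
tcp_pos: [0.5594, 0.0742, 0.0808]
ee_rot: [[0.364, -0.931, 0.003], [-0.931, -0.364, 0.001], [0.0, -0.003, -1.0]]
wrist_force: [0.4, 1.0, -0.8]
gripper_width: 0.711
gripper_force: 0.4
t 11.9 tcp [0.5594 0.0742 0.0808] yaw -68.64 shift [0.0001 0.0016 0.0048] az None F [ 0.4  1.  -0.8] M [ 0.27  0.14 -0.02] g 0.0618 [ 24.  24. -19.   0. -47.  -3.] tilt [ 0.003  0.001 -1.   ]
```

```bash
python3 -m handwheel '[[[0,0,-0.4,0,0,0,0.062],[0,0,-0.4,0,0,0,0.062]]]'
python3 - <<'E'
from h import *
to(.558,.0735,.076); b=save("scene","s6.png");w=save("wrist","w6.png")
a=[cv2.resize(cv2.imread(f"pics/{n}.png")[180:225,245:305],(400,300),interpolation=cv2.INTER_CUBIC) for n in("s2","s5","s6")]
p=wpix([[.558,.0735,.1]])[0];print(p);x,y=int(p[0])-67,int(p[1])-50
y=min(y,320)
c=cv2.resize(cv2.imread("pics/w6.png")[y:y+100,x:x+134],(400,300));print(x,y)
cv2.imwrite("pics/c6.png",np.vstack([np.hstack([cv2.convertScaleAbs(a[0],alpha=1.4),cv2.convertScaleAbs(a[1],alpha=1.4)]),np.hstack([cv2.convertScaleAbs(a[2],alpha=1.4),c])]))
E
```

```text
time_s: 12.2
tcp_pos: [0.5592, 0.074, 0.0804]
ee_rot: [[0.44, -0.898, 0.002], [-0.898, -0.44, 0.001], [0.0, -0.002, -1.0]]
wrist_force: [-0.5, 0.5, 1.1]
gripper_width: 0.712
gripper_force: 1.3
t 12.2 tcp [0.5592 0.074  0.0804] yaw -63.92 shift [-0.0001  0.0013  0.0044] az None F [-0.5  0.5  1.1] M [ 0.26  0.16 -0.07] g 0.062 [ 24.  24. -19.   0. -47.   2.] tilt [ 0.002  0.001 -1.   ]
[275.99870218 279.9956825 ]
208 229
```

View pics/c6.png

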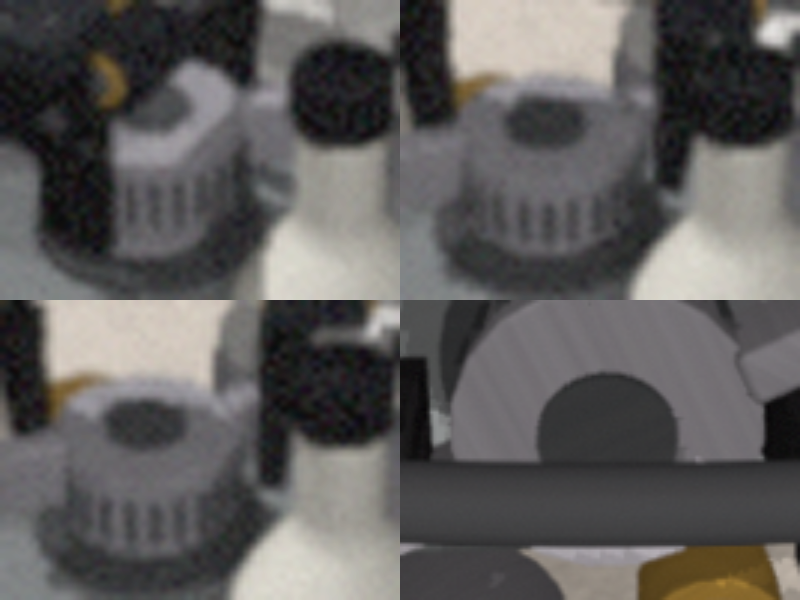

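Run:
```python
from h import *
n=np.array([.558,.0735]); o=ray("scene",(0,0))[0][:2]; u=(o-n)/np.linalg.norm(o-n)
for z in(.074,.068,.0625):
    P=[[*n,z+.026],[*(n+.0275*u),z],[*(n-.0275*u),z+.026]]
    q=proj("scene",P); print(z,((q-[245,180]+.5)*6.667-.5).round(0).tolist())
g=[cv2.cvtColor(cv2.imread(f"pics/{k}.png"),6)[175:235,240:300].astype(float) for k in("s0","s2","s5","s6")]
# vertical profile through hole centre column and hole blob centroid
for k,im in zip(("s2","s5","s6"),g[1:]): print(k,im[8:48,27:29].mean(1).round(0).astype(int).tolist())
```

```text
0.074 [[147.0, 108.0], [151.0, 237.0], [146.0, 54.0]]
0.068 [[148.0, 124.0], [151.0, 253.0], [146.0, 70.0]]
0.0625 [[148.0, 140.0], [152.0, 268.0], [147.0, 85.0]]
s2 [30, 30, 26, 21, 22, 17, 18, 26, 28, 25, 33, 43, 52, 56, 53, 54, 68, 95, 110, 112, 108, 100, 84, 74, 66, 55, 54, 57, 56, 57, 60, 68, 72, 73, 76, 58, 38, 39, 39, 40]
s5 [146, 146, 146, 146, 143, 140, 142, 134, 114, 103, 100, 77, 45, 40, 38, 39, 36, 38, 43, 58, 72, 70, 71, 74, 78, 75, 75, 68, 57, 54, 54, 55, 57, 64, 68, 54, 40, 38, 41, 40]
s6 [144, 146, 146, 141, 144, 142, 142, 138, 122, 108, 106, 88, 49, 37, 42, 39, 37, 36, 41, 58, 71, 73, 74, 74, 76, 76, 74, 67, 56, 54, 56, 55, 53, 62, 67, 56, 38, 36, 36, 40]
```

The cap's bore sits at crop row 124 in both later shots; I predicted 124 for dropped and 108 for not dropped. The rim is at about 253, as predicted. So the cap has dropped and sits level. Next: lift, put the fingers on the other side of the ears, and go forward.

```bash
python3 -m handwheel '[[[0,0,0.3,0,0,0,0.062],[0,0,0,0,0,-0.02,0.062],[0,0,0,0,0,-0.03,0.062],[0,0,0,0,0,-0.02,0.062],[0,0,-1.18,0,0,0,0.062],[0,0,-1.18,0,0,0,0.062],[0,0,-1.18,0,0,0,0.062],[0,0,-1.18,0,0,0,0.062],[0,0,-1.18,0,0,0,0.062],[0,0,-1.18,0,0,0,0.062],[0,0,-1.18,0,0,0,0.062],[0,0,-1.18,0,0,0,0.062]]]'
python3 -m handwheel '[[[0,0,-1.18,0,0,0,0.062],[0,0,0,0,0,0,0.062]]]'
python3 - <<'E'
from h import *
to(.558,.0735,.073,-2); a=save("wrist","w7.png")
# ear angle: bright ear-top pixels beyond the skirt, sampled on rings in the z=.098 plane
g=cv2.cvtColor(a,7); n=np.array([.558,.0735])
for R in(.036,.041):
    row=[]
    for th in range(-30,390,6):
        t=np.radians(th+31.6); p=wpix([[n[0]+R*np.cos(t),n[1]+R*np.sin(t),.098]])[0]
        row.append(int(cv2.getRectSubPix(g,(3,3),(float(p[0]),float(p[1]))).mean()))
    print(R,row)
E
```

```text
time_s: 13.5
tcp_pos: [0.5586, 0.0737, 0.1497]
ee_rot: [[0.988, -0.155, 0.001], [-0.155, -0.988, 0.0], [0.001, -0.0, -1.0]]
wrist_force: [-0.7, -0.3, 0.1]
gripper_width: 0.716
gripper_force: 0.0
time_s: 13.7
tcp_pos: [0.5586, 0.0737, 0.1496]
ee_rot: [[0.999, -0.037, 0.001], [-0.037, -0.999, 0.0], [0.001, -0.0, -1.0]]
wrist_force: [-0.3, -0.5, -0.5]
gripper_width: 0.717
gripper_force: 0.0
t 13.7 tcp [0.5586 0.0737 0.1496] yaw -2.15 shift [-0.0006  0.0002  0.0766] az -0.024 F [-0.3 -0.5 -0.5] M [ 0.   -0.   -0.04] g 0.0624 [ 24.  20. -14.   0. -56.  64.] tilt [ 0.001  0.    -1.   ]
0.036 [44, 45, 45, 45, 45, 47, 77, 109, 171, 177, 86, 79, 79, 79, 77, 82, 131, 138, 140, 137, 141, 139, 139, 138, 128, 121, 147, 152, 153, 151, 150, 149, 146, 145, 144, 142, 139, 147, 185, 169, 82, 126, 144, 142, 142, 140, 140, 140, 123, 97, 95, 93, 87, 61, 55, 55, 55, 55, 46, 47, 44, 45, 45, 45, 45, 47, 77, 109, 171, 177]
0.041 [76, 79, 80, 80, 82, 102, 121, 91, 175, 167, 80, 79, 80, 73, 129, 140, 142, 131, 128, 102, 121, 140, 138, 141, 144, 144, 98, 63, 50, 49, 49, 52, 65, 62, 67, 68, 67, 77, 184, 160, 105, 140, 133, 142, 142, 143, 142, 143, 142, 142, 140, 142, 143, 139, 98, 97, 96, 80, 78, 78, 76, 79, 80, 80, 82, 102, 121, 91, 175, 167]
```

The ear is measured at 21° on both sides, as expected after the drop. Descend and turn forward, loosely.

```bash
python3 -m handwheel '[[[0,0,0,-0.0005,0,0.035,0.062],[0,0,0,0,0,0.03,0.062],[0,0,0,0,0,0.011,0.062],[0,0,0,0,0,0,0.062],[0,0,0.4,0,0,0,0.062],[0,0,0.4,0,0,0,0.062],[0,0,0.4,0,0,0,0.062],[0,0,0.4,0,0,0,0.062],[0,0,0.4,0,0,0,0.062],[0,0,0.4,0,0,0,0.062]]]'
python3 -m handwheel '[[[0,0,0.5,0,0,0,0.062],[0,0,0.5,0,0,0,0.062],[0,0,0.5,0,0,0,0.062],[0,0,0.5,0,0,0,0.062],[0,0,0.5,0,0,0,0.062],[0,0,0.5,0,0,0,0.062],[0,0,0.5,0,0,0,0.062],[0,0,0.5,0,0,0,0.062]]]'
python3 -c "
from h import *
to(.558,.0735,.073)"
```

```text
time_s: 14.75
tcp_pos: [0.5593, 0.0741, 0.0752]
ee_rot: [[0.958, -0.286, 0.004], [-0.286, -0.958, 0.001], [0.003, -0.002, -1.0]]
wrist_force: [-0.5, -0.1, 0.8]
gripper_width: 0.714
gripper_force: 0.4
time_s: 15.55
tcp_pos: [0.5592, 0.0741, 0.0751]
ee_rot: [[0.759, -0.651, 0.004], [-0.651, -0.759, 0.001], [0.002, -0.003, -1.0]]
wrist_force: [-0.9, 0.1, 0.2]
gripper_width: 0.712
gripper_force: 0.3
t 15.55 tcp [0.5592 0.0741 0.0751] yaw -40.65 shift [-0.0005  0.0013  0.0021] az None F [-0.9  0.1  0.2] M [0.11 0.02 0.01] g 0.0619 [ 24.  25. -19.   0. -46.  25.] tilt [ 0.004  0.001 -1.   ]
```

```bash
python3 -m handwheel '[[[0,0,0.5,0,0,0,0.062],[0,0,0.5,0,0,0,0.062],[0,0,0.5,0,0,0,0.062],[0,0,0.5,0,0,0,0.062],[0,0,0.5,0,0,0,0.062],[0,0,0.5,0,0,0,0.062],[0,0,0.5,0,0,0,0.062],[0,0,0.5,0,0,0,0.062],[0,0,0.5,0,0,0,0.062],[0,0,0.5,0,0,0,0.062],[0,0,0.5,0,0,0,0.062],[0,0,0.5,0,0,0,0.062]]]'
python3 -m handwheel '[[[0,0,0.5,0,0,0,0.062],[0,0,0.5,0,0,0,0.062],[0,0,0,0,0,0,0.062]]]'
python3 - <<'E'
from h import *
to(.558,.0735,.073); b=save("scene","s8.png")
print(cv2.cvtColor(b,7)[183:223,267:269].mean(1).round(0).astype(int).tolist())
E
```

```text
time_s: 16.75
tcp_pos: [0.5592, 0.0739, 0.0751]
ee_rot: [[0.231, -0.973, 0.003], [-0.973, -0.231, 0.001], [0.0, -0.004, -1.0]]
wrist_force: [0.0, -0.7, -0.3]
gripper_width: 0.711
gripper_force: 0.3
time_s: 17.05
tcp_pos: [0.559, 0.074, 0.0749]
ee_rot: [[0.13, -0.991, 0.003], [-0.991, -0.13, 0.001], [-0.0, -0.003, -1.0]]
wrist_force: [0.2, 0.2, 0.6]
gripper_width: 0.711
gripper_force: 0.0
t 17.05 tcp [0.559  0.074  0.0749] yaw -82.51 shift [0.0004 0.0011 0.0019] az None F [0.2 0.2 0.6] M [ 0.05 -0.04 -0.01] g 0.0619 [ 24.  25. -19.   0. -46. -17.] tilt [ 0.003  0.001 -1.   ]
[132, 144, 146, 144, 146, 142, 144, 144, 134, 105, 68, 58, 52, 42, 37, 38, 40, 40, 36, 42, 59, 72, 71, 70, 76, 79, 78, 74, 70, 72, 69, 67, 66, 66, 70, 62, 48, 44, 36, 37]
```

```bash
python3 -m handwheel '[[[0,0,-0.3,0,0,0,0.064],[0,0,0,0,0,-0.02,0.064],[0,0,0,0,0,-0.03,0.064],[0,0,0,0,0,-0.025,0.066],[0,0,-1.0,0,0,0,0.066],[0,0,-1.0,0,0,0,0.066],[0,0,-1.0,0,0,0,0.066],[0,0,-1.0,0,0,0,0.066],[0,0,-1.0,0,0,0,0.066],[0,0,-1.0,0,0,0,0.066],[0,0,0,0,0,0,0.066]]]'
cat >> h.py <<'E'
def ears(a,z):
    g=cv2.cvtColor(a,7); n=np.array([.558,.0735])
    for R in(.036,.041):
        for h0 in(-90,90):
            row=[]
            for th in range(h0,h0+180,3):
                t=np.radians(th+31.6); p=wpix([[n[0]+R*np.cos(t),n[1]+R*np.sin(t),z]])[0]
                row.append(cv2.getRectSubPix(g,(3,3),(float(p[0]),float(p[1]))).mean())
            i=[h0+3*k for k,v in enumerate(row) if v>158]; print(R,i)
E
python3 - <<'E'
from h import *
to(.558,.0735,.07,-45); a=save("wrist","w8.png"); b=save("scene","s9.png")
ears(a,.094)
print(cv2.cvtColor(b,7)[183:223,267:269].mean(1).round(0).astype(int).tolist())
E
```

```text
time_s: 18.2
tcp_pos: [0.5583, 0.0739, 0.149]
ee_rot: [[0.711, -0.703, 0.002], [-0.703, -0.711, 0.001], [0.001, -0.002, -1.0]]
wrist_force: [0.1, 0.8, 0.6]
gripper_width: 0.758
gripper_force: 0.0
t 18.2 tcp [0.5583 0.0739 0.149 ] yaw -44.65 shift [-0.      0.0006  0.079 ] az 0.058 F [0.1 0.8 0.6] M [ 0.04 -0.04  0.02] g 0.0659 [ 24.  20. -14.   0. -56.  21.] tilt [ 0.002  0.001 -1.   ]
0.036 []
0.036 [126, 129, 132]
0.041 []
0.041 [126, 129, 132]
[144, 146, 144, 142, 142, 142, 142, 143, 136, 122, 112, 108, 95, 67, 56, 57, 53, 55, 51, 53, 74, 98, 108, 108, 107, 96, 80, 73, 71, 68, 70, 68, 64, 66, 69, 62, 48, 39, 37, 40]
```

The ear is at -51° as planned and the cap is lower. Grip the skirt for the last turn home.

```bash
python3 -m handwheel '[[[0,0,0,0,0,0.035,0.066],[0,0,0,0,0,0.03,0.066],[0,0,0,0,0,0.013,0.066],[0,0,0,0,0,0,0.066],[0,0,0,0,0,0,0.05],[0,0,0,0,0,0,0.05],[0,0,0,0,0,0,0.05],[0,0,0,0,0,0,0.05]]]'
python3 -m handwheel '[[[0,0,0.35,0,0,0.0001,0.05],[0,0,0.35,0,0,0.0001,0.05],[0,0,0.35,0,0,0.0001,0.05],[0,0,0.35,0,0,0.0001,0.05],[0,0,0.35,0,0,0.0001,0.05],[0,0,0.35,0,0,0.0001,0.05]]]'
python3 -c "
from h import *
to(.558,.0735,.07)"
python3 -m handwheel '[[[0,0,0.35,0,0,0.0001,0.05],[0,0,0.35,0,0,0.0001,0.05],[0,0,0.35,0,0,0,0.05]]]'
python3 -c "
from h import *
to(.558,.0735,.07)"
```

```text
time_s: 19.1
tcp_pos: [0.5584, 0.0736, 0.0715]
ee_rot: [[0.711, -0.703, 0.002], [-0.703, -0.711, 0.0], [0.001, -0.002, -1.0]]
wrist_force: [-0.7, -1.7, 4.1]
gripper_width: 0.63
gripper_force: 30.0
time_s: 19.7
tcp_pos: [0.5586, 0.0734, 0.0705]
ee_rot: [[0.54, -0.842, 0.002], [-0.842, -0.54, -0.0], [0.001, -0.002, -1.0]]
wrist_force: [-0.4, -2.5, 1.9]
gripper_width: 0.628
gripper_force: 30.0
t 19.7 tcp [0.5586 0.0734 0.0705] yaw -57.34 shift [-0.0004  0.0004  0.0005] az None F [-0.4 -2.5  1.9] M [-0.78 -0.1   0.11] g 0.0547 [ 24.  25. -20.   0. -45.   9.] tilt [ 0.002 -0.    -1.   ]
time_s: 20.0
tcp_pos: [0.5585, 0.0727, 0.0704]
ee_rot: [[0.446, -0.895, 0.002], [-0.895, -0.446, -0.002], [0.002, -0.001, -1.0]]
wrist_force: [2.3, -5.3, 2.4]
gripper_width: 0.626
gripper_force: 30.0
t 20.0 tcp [0.5585 0.0727 0.0704] yaw -63.53 shift [-0.0009  0.0001  0.0004] az None F [ 2.3 -5.3  2.4] M [-1.56 -0.22  0.68] g 0.0544 [ 24.  25. -20.   0. -45.   2.] tilt [ 0.002 -0.002 -1.   ]
```

Mz jumped from 0.11 to 0.68 N m after about 18° (ear about -69): the stop. Give it a slight further nudge, release, rise and check.

```bash
python3 -m handwheel '[[[0,0,0.25,0,0,0,0.05],[0,0,0,0,0,0,0.05],[0,0,0,0,0,0,0.066],[0,0,0,0,0,0,0.066],[0,0,0,0,0,0,0.066],[0,0,0,0,0,-0.02,0.066],[0,0,0,0,0,-0.035,0.066],[0,0,0,0,0,-0.045,0.066],[0,0,0,0,0,-0.045,0.066],[0,0,0,0,0,0,0.066]]]'
python3 - <<'E'
from h import *
to(.558,.0735,.07,-45); a=save("wrist","w9.png"); b=save("scene","s10.png")
ears(a,.0915)
print(cv2.cvtColor(b,7)[183:223,267:269].mean(1).round(0).astype(int).tolist())
A=cv2.resize(b[160:290,180:380],(400,300),interpolation=cv2.INTER_CUBIC);C=cv2.resize(b[180:225,245:305],(400,300),interpolation=cv2.INTER_CUBIC)
D=cv2.resize(a,(400,300))
p=wpix([[.558,.0735,.088]])[0];x,y=int(p[0])-80,int(p[1])-60;Ee=cv2.resize(a[y:y+120,x:x+160],(400,300))
cv2.imwrite("pics/c10.png",cv2.cvtColor(np.vstack([np.hstack([cv2.convertScaleAbs(A,alpha=1.3),cv2.convertScaleAbs(C,alpha=1.3)]),np.hstack([D,Ee])]),4))
E
```

```text
time_s: 21.0
tcp_pos: [0.5618, 0.0749, 0.2218]
ee_rot: [[0.422, -0.906, 0.015], [-0.906, -0.422, 0.004], [0.002, -0.015, -1.0]]
wrist_force: [1.2, 0.9, 0.0]
gripper_width: 0.759
gripper_force: 0.0
t 21.0 tcp [0.5618 0.0749 0.2218] yaw -65.02 shift [-0.0007  0.0064  0.1517] az -3.337 F [1.2 0.9 0. ] M [ 0.05 -0.09  0.  ] g 0.0661 [ 24.  16.  -9.   0. -64.   1.] tilt [ 0.015  0.004 -1.   ]
0.036 [-81, -78, -75, -72]
0.036 [117, 120, 123]
0.041 []
0.041 [117, 120, 123]
[147, 148, 150, 148, 145, 150, 153, 154, 156, 148, 126, 107, 106, 88, 61, 54, 56, 54, 54, 58, 56, 72, 98, 107, 106, 104, 91, 76, 74, 66, 60, 58, 56, 56, 58, 64, 60, 42, 40, 39]
```

View pics/c10.png

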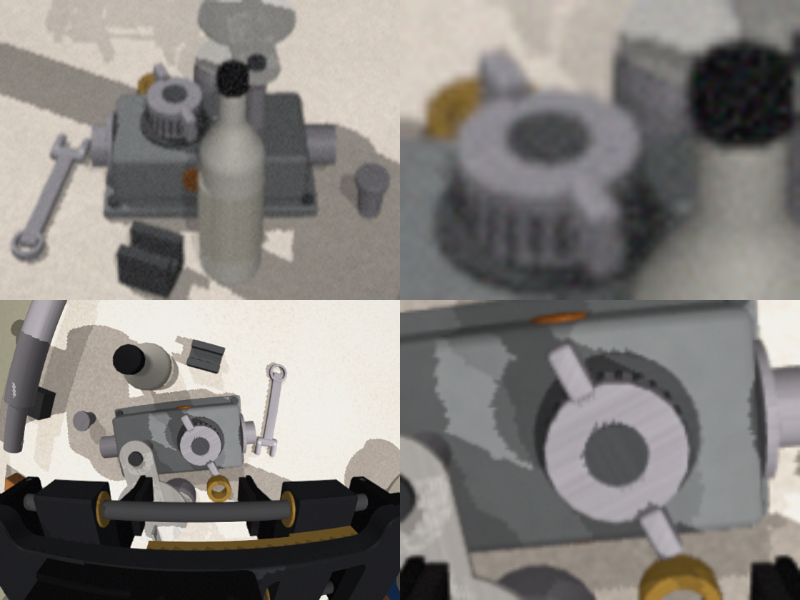

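The bore centre is at crop row 137; I predicted 140 for home and 124 for dropped. Cover, bottle, wrench, V-block and collet look as before. One settled numeric check of the ear angle and of the loose things, with the arm moved back along its approach direction.

```bash
python3 -m handwheel '[[[0,0,0,0,0,-0.01,0.066],[0,0,0,-0.03,-0.03,0,0.066],[0,0,0,-0.03,-0.03,0,0.066],[0,0,0,-0.03,-0.03,0,0.066],[0,0,0,-0.03,-0.03,0,0.066],[0,0,0,-0.03,-0.03,0,0.066],[0,0,0,-0.03,-0.03,0,0.066],[0,0,0,0,0,0,0.066],[0,0,0,0,0,0,0.066]]]'
python3 - <<'E'
from h import *
t=save("top","t9.png"); g=cv2.cvtColor(t,7); n=np.array([.558,.0735])
for R in(.036,.041):
  for h0 in(-130,50):
    v=[]
    for th in range(h0,h0+130,3):
        q=np.radians(th+31.6); p=proj("top",[[n[0]+R*np.cos(q),n[1]+R*np.sin(q),.0925]])[0]
        v.append(cv2.getRectSubPix(g,(1,1),(float(p[0]),float(p[1])))[0,0])
    v=np.array(v,float); w=np.clip(v-(v.max()+np.median(v))/2,0,None); print(R,h0,round((w*np.arange(h0,h0+130,3)).sum()/w.sum(),1),v.max(),np.median(v))
a=cv2.cvtColor(cv2.imread("pics/t0.png"),6).astype(int)
for nm,(x,y) in dict(bottlecap=(307,168),bush=(247,260),vb=(328,206),wr1=(293,277),wr2=(344,256),collet=(251,146),tin=(225,234)).items():
    print(nm,np.abs(a-g)[y-7:y+8,x-7:x+8].mean().round(1))
to(0,0,0)
E
```

```text
time_s: 22.0
tcp_pos: [0.6446, 0.3133, 0.2217]
ee_rot: [[0.422, -0.906, -0.004], [-0.906, -0.422, -0.003], [0.001, 0.004, -1.0]]
wrist_force: [-0.3, -0.5, -0.8]
gripper_width: 0.756
gripper_force: 0.0
0.036 -130 -66.9 109.0 73.5
0.036 50 111.5 110.0 80.5
0.041 -130 -68.1 110.0 82.0
0.041 50 110.6 109.0 85.5
bottlecap 5.4
bush 17.2
vb 4.7
wr1 7.5
wr2 7.6
collet 21.3
tin 40.9
t 22.05 tcp [0.6446 0.3124 0.2226] yaw -65.07 shift [0.0114 0.7155 0.2249] az None F [-0.4 -1.   0.1] M [ 0.08 -0.07  0.01] g 0.0658 [ 39.  31.  16.  -0. -74. -14.] tilt [-0.003 -0.002 -1.   ]
```

Ears are at about -68° on both sides (home is about -67°), and the loose things are unmoved; the brightness changes at bush, collet and tin come from shadows and the swung cover.

```bash
python3 -c "
from station import r
print(r.finish_job())"
```

```text
the job is handed in; nothing more can be done
None
```

I swung the cover about a quarter turn to the side away from the bottle, turned the cap back until it dropped into the thread start, turned it forward to its stop (ears at about -68°), and handed the job in at about 22 s. The bottle, wrench and V-block are unmoved; for the bush, collet and tin I saw no sign of a shift, but shadows and the cover hid them from an exact check.

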